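Change the batch in the tumbling machine

ROBOT

A 6-joint arm with a two-finger parallel gripper is mounted at the origin on the work surface. World frame = base frame: x ahead of the robot, y to its left, z up, the work surface at z = 0. Lengths are in m, angles in rad, forces in N, time in s.
With the tool pointing down it reaches from about 0.2 to 0.875 m from the base axis. Payload 3.4 kg.
Tool frame: the origin (TCP) lies at the centre of the arm's flange, where the gripper is bolted on; the fingertips stand 199 mm ahead of it and the grasp point (between the pads) lies 180 mm ahead of it; z points along the fingers, x is the direction in which the jaws open and shut, and the axes are right-handed (so a half turn about z gives the same grasp; the last joint's range is limited). The gripper opens to 94 mm and grips with 3 to 60 N. Pads are 16 mm wide; open, the fingers measure 119 mm over their backs; the gripper's body (75 mm by 177 mm) begins 78 mm behind the grasp point.
Start: joints at [-0.121, 0.276, 1.505, -0, 1.361, -0.121], TCP at [0.575, -0, 0.405] pointing down, gripper open.
Joint ranges: [-2.89, 2.89], [-0.75, 2.08], [0.22, 2.7], [-1.18, 4.32], [0.11, 2.71], [-2.7, 2.7]. Speed limits (rad/s): [2.57, 2.57, 3.14, 3.14, 3.14, 3.14].

INTERFACE

Orientations are given as a unit quaternion [x, y, z, w].
In Python, from plant import r, snapshot, get_calibration, hand_in, models gives the robot as it stands. The module is installed in compiled form; this text tells all that it offers.
- The arm moves only by the tool send_rows, never from a script. Its argument "motion" is one flat list of numbers, 7 for each row, row after row: the opening in per cent of the stroke, from 0 (shut) to 100 (fully open), then the shift along the tool's x, y, z in units of 40 mm (1.0 is 40 mm), then the turn, a rotation vector about the tool's x, y, z in units of 5 degrees (1.0 is 5 degrees). A call has 1 to 20 rows; each row shifts and turns the commanded pose from where the row before left it, along the tool's axes as they then stand; what a row does not reach is not made up. A row lasts 1/10 s, in which the tool goes at most 50 mm and 8.59 degrees, less where a joint would pass 70% of its speed; a pose out of reach is approached as far as the arm can. A call is refused whole if a number of a shift passes 1 or a number of a turn 1, either way. A call with a gripper value outside its range is refused whole. The fingers move at their own pace and stop on an object; "newtons" is the grip in N (left out, the last holds). Time passes only in rows, so rows that do not move let the fingers close. It gives the time, the measured TCP pose, the force and the opening at its end, in the units of the state.
- r.read_state(): the state, without advancing time (a new reading comes with each control period).
- snapshot(name): name is "scene" or "side" or "wrist"; returns the picture (400x640x3 uint8, red, green, blue); there is no depth.
- get_calibration(name): a dict with "fovy" (degrees; the focal length in pixels is half the picture's height over the tangent of half this angle, whatever the lens; pixels are square), "cx", "cy" (the principal point, pixels), "rvec" (rotation vector, rad) and "tvec" (3), from world to camera coordinates, as OpenCV has them. Camera axes: x right, y down, z forward; pixel columns grow to the right and rows downward; lengths in m; the calibration is good to about 2 mm. The wrist camera is an equidistant fisheye: a pixel r from the principal point sees the ray r / f radians off the axis. A picture is of the moment at which its call begins: read the wrist's pose just before it. get_calibration takes no time and is no camera call; for the wrist camera it gives the pose at the moment of the call.
- hand_in(): hands the job in, once; it reports no verdict.
Trained networks look in the newest picture that a camera, given by its name, has taken for a name from the list of things; names that differ only in an ending like _2 or _b are one class to them, and where a whole thing is asked for, a point or a joint stands for the part that bears it (a point fixed in the world has none). Each returns a list of dicts, best first, with "p" (0 to 1); they miss things now and then, are a little off and sometimes report something else, mostly with a low value. They report only what shows in the picture. A call takes as long as a camera call. They do not tell look-alikes from the thing itself.
- models.look_for(camera, name): "box" ([left, top, right, bottom] in pixels, round what is visible of it).
The state is a dict: "t": time; "joints": joint angles; "joint_vel": joint speeds; "effort": joint torques, N m; "tool_pos": TCP position; "tcp_rot": TCP orientation; "contact_force": force on the tool from outside, world axes, zero at the start; "moment": the same for the moment, N m; "gripper_width": finger opening in m.
Only numpy, scipy, OpenCV 4.12 (cv2) and the standard library are available. Lean on these libraries where they do the work, as an engineer would, in place of code of your own. Each camera call takes 0.05 s, during which the arm holds its last target. There are 200 camera calls.

TASK

Change over the batch in the tumbling machine: first turn the speed dial back to off, then tip the bowl to the 75 degree line, not past it, and keep it there for a couple of seconds while the finished feet slide into the catch tray, and bring it back level. When every foot is in the tray, put all the rough balusters from the bench into the level bowl and then set the dial to the wide index mark (80 degrees clockwise from off). Leave the graver, the wire spool and the jar where they are.

Things in the scene. Friction and masses are not known exactly. Their poses are not given: they have to be found in the camera images.
- bowl (a joint): Tilt of the tipping bowl, rad. 0 = level, on its stop; grows as the bowl tips towards the machine's own -y side, over the tray; end stop 1.9. The long thick line on the round scale plate is at 75 degrees = 1.309 rad. A friction brake (1 N m) holds the bowl wherever it is left. Pieces begin to slide at about 25 to 35 degrees and clear the rising spout only at 60 to 70.
- bowl_hinge (a point): On the bowl's level hinge axis, midway between the two grey cheek plates of the fixed tumbling machine, 175 mm above the bench. Machine's axes: x along the hinge, z up, -y to the tray. Cheeks: 112 to 123 mm either side along x, ending 15 mm above the axis; scale plate (radius 56) outside the +x cheek. Base: 226 (x) by y = 5..140 mm, 100 high.
- bowl_floor (a point): Centre of the dark-lined steel bowl's inner floor, 135 mm above the bench when level. Turns with the bowl (machine's axes when level). Seen from it, mm: inside x = -95..95; flat floor y = -67..67; back wall at y = 67 and side walls 60 high; from y = -67 a spout rises outwards at 32 degrees to its lip at y = -135, z = 42. Hinge axis at y = -47.5, z = 40.
- bowl_bar (a point): Middle of the bowl's black grab bar: round, 14 mm thick, 150 long, parallel to the hinge, 45 mm behind the back wall (centre line to wall), on two arms at x = -62 and 62 mm. With the bowl level it is at y = 165, z = 20 mm from the hinge axis (195 above the bench). Turns with the bowl; pinched from above across the bar, it can turn between the fingers.
- tray: Loose stainless catch tray, 200 (x) x 190 (y) x 40 mm high, walls and floor 4 mm, 1 kg, standing on the bench under the spout between the cheeks. Origin: centre of its underside.
- tray_floor (a point): Centre of the upper face of the tray's floor, axes of the tray.
- dial (a joint): Angle of the black speed dial on the flat grey control box, rad. 0 = off: its white line points to the long thin tick (the box's own -x side), at the end stop. Grows clockwise seen from above, up to 4.2. The wide filled index mark is at 80 degrees = 1.396 rad. Light friction keeps it where it is left.
- dial_grip (a point): On the dial's upright axis, 79 mm above the bench, at gripping height. The dial has a bar grip 58 mm long, 14 mm thick, with flat sides 34 mm high; its top is 12 mm above this point, the box's top face 31 mm below it. x axis = along the bar (white line on the -x half); turns with the dial.
- controller: The fixed grey control box, 120 (x) x 100 (y) x 48 mm high. Origin: centre of its underside.
- foot1: Finished casting, a bright silver casket foot 60 mm tall: square plate 44 x 44 x 10 mm at one end, a bulging stem about 30 to 40 mm thick, a round pad 38 mm across at the other end. Own z runs from the plate to the pad. Origin: its middle, half way up. 0.1 to 0.2 kg. At first standing in the bowl. There are 1 to 3 feet; absent ones read None.
- foot2: Finished casting, a bright silver casket foot 60 mm tall: square plate 44 x 44 x 10 mm at one end, a bulging stem about 30 to 40 mm thick, a round pad 38 mm across at the other end. Own z runs from the plate to the pad. Origin: its middle, half way up. 0.1 to 0.2 kg. At first standing in the bowl. There are 1 to 3 feet; absent ones read None.
- foot3: Finished casting, a bright silver casket foot 60 mm tall: square plate 44 x 44 x 10 mm at one end, a bulging stem about 30 to 40 mm thick, a round pad 38 mm across at the other end. Own z runs from the plate to the pad. Origin: its middle, half way up. 0.1 to 0.2 kg. At first standing in the bowl. There are 1 to 3 feet; absent ones read None.
- baluster1: Rough casting, a dull silver baluster 80 mm long, its own x along its length: a square 32 x 32 mm block 14 mm long at each end and a round shaft 20 mm thick between them (x = -26..26 mm). At first lying on the bench, shaft level. Origin: its centre, on the shaft's axis (16 mm above the bench as it lies). 0.08 to 0.17 kg. There are 2 to 4 balusters; absent ones read None.
- baluster2: Rough casting, a dull silver baluster 80 mm long, its own x along its length: a square 32 x 32 mm block 14 mm long at each end and a round shaft 20 mm thick between them (x = -26..26 mm). At first lying on the bench, shaft level. Origin: its centre, on the shaft's axis (16 mm above the bench as it lies). 0.08 to 0.17 kg. There are 2 to 4 balusters; absent ones read None.
- baluster3: Rough casting, a dull silver baluster 80 mm long, its own x along its length: a square 32 x 32 mm block 14 mm long at each end and a round shaft 20 mm thick between them (x = -26..26 mm). At first lying on the bench, shaft level. Origin: its centre, on the shaft's axis (16 mm above the bench as it lies). 0.08 to 0.17 kg. There are 2 to 4 balusters; absent ones read None.
- baluster4: Rough casting, a dull silver baluster 80 mm long, its own x along its length: a square 32 x 32 mm block 14 mm long at each end and a round shaft 20 mm thick between them (x = -26..26 mm). At first lying on the bench, shaft level. Origin: its centre, on the shaft's axis (16 mm above the bench as it lies). 0.08 to 0.17 kg. There are 2 to 4 balusters; absent ones read None.
- graver: Bystander: engraver's graver with a wooden mushroom handle, 120 mm long, lying on the bench. Leave alone.
- spool: Bystander: spool of brass wire, 60 mm across, 52 mm high, standing. Leave alone.
- jar: Bystander: small amber glass jar with a steel lid, 52 mm across, 65 mm high. Leave alone.
Not all that is in view belongs to the job. Leave any blue look-alike of the baluster2 alone.

How it is judged:
On the way, in this order (a step that is already met when the one before it is completed fails the run):
1. the dial is turned to off (value of joint dial below 0.12 rad), for 0.2 s.
2. the bowl is held at the 75 degree line (within 5 degrees) for a second (value of joint bowl between 1.2215 and 1.3965 rad), for 1 s.
3. the bowl is back level and every foot lies in the tray (value of joint bowl below 0.06 rad and x of foot1 in the frame of tray_floor between -0.098 and 0.098 m and y of foot1 in the frame of tray_floor between -0.093 and 0.093 m and z of foot1 in the frame of tray_floor between -0.01 and 0.1 m and x of foot2 in the frame of tray_floor between -0.098 and 0.098 m and y of foot2 in the frame of tray_floor between -0.093 and 0.093 m and z of foot2 in the frame of tray_floor between -0.01 and 0.1 m and x of foot3 in the frame of tray_floor between -0.098 and 0.098 m and y of foot3 in the frame of tray_floor between -0.093 and 0.093 m and z of foot3 in the frame of tray_floor between -0.01 and 0.1 m), for 0.3 s.
4. every baluster lies in the level bowl, the dial still off (value of joint bowl below 0.06 rad and value of joint dial below 0.12 rad and x of baluster1 in the frame of bowl_floor between -0.095 and 0.095 m and y of baluster1 in the frame of bowl_floor between -0.11 and 0.067 m and z of baluster1 in the frame of bowl_floor between -0.005 and 0.07 m and x of baluster2 in the frame of bowl_floor between -0.095 and 0.095 m and y of baluster2 in the frame of bowl_floor between -0.11 and 0.067 m and z of baluster2 in the frame of bowl_floor between -0.005 and 0.07 m and x of baluster3 in the frame of bowl_floor between -0.095 and 0.095 m and y of baluster3 in the frame of bowl_floor between -0.11 and 0.067 m and z of baluster3 in the frame of bowl_floor between -0.005 and 0.07 m and x of baluster4 in the frame of bowl_floor between -0.095 and 0.095 m and y of baluster4 in the frame of bowl_floor between -0.11 and 0.067 m and z of baluster4 in the frame of bowl_floor between -0.005 and 0.07 m), for 0.3 s.
5. the dial is set to the wide index mark (value of joint dial between 1.276 and 1.516 rad), for 0.2 s.
At the end, for the whole second after the job is handed in: Bowl level within 0.06 rad (3.5 degrees), dial at 80 degrees (1.396 rad) within 0.12 rad (7 degrees), the middle of every foot inside the tray, the centre of every baluster inside the bowl, all at rest (all of step 3 and all of step 5 and x of baluster1 in the frame of bowl_floor between -0.095 and 0.095 m and y of baluster1 in the frame of bowl_floor between -0.11 and 0.067 m and z of baluster1 in the frame of bowl_floor between -0.005 and 0.07 m and x of baluster2 in the frame of bowl_floor between -0.095 and 0.095 m and y of baluster2 in the frame of bowl_floor between -0.11 and 0.067 m and z of baluster2 in the frame of bowl_floor between -0.005 and 0.07 m and x of baluster3 in the frame of bowl_floor between -0.095 and 0.095 m and y of baluster3 in the frame of bowl_floor between -0.11 and 0.067 m and z of baluster3 in the frame of bowl_floor between -0.005 and 0.07 m and x of baluster4 in the frame of bowl_floor between -0.095 and 0.095 m and y of baluster4 in the frame of bowl_floor between -0.11 and 0.067 m and z of baluster4 in the frame of bowl_floor between -0.005 and 0.07 m and linear speed of each of foot1, foot2, foot3, baluster1, baluster2, baluster3, baluster4 below 0.03 m/s and velocity of joint bowl between -0.05 and 0.05 rad/s); the robot touches nothing.
It fails at once if the bowl is tipped (by more than 0.25 rad) while the dial is not at off (value of joint bowl above 0.25 rad and value of joint dial above 0.2 rad).
It fails at once if the bowl is tipped more than 10 degrees past the 75 degree line (value of joint bowl above 1.484 rad).
It fails at once if the graver is moved by more than 40 mm (distance of graver from where it was at the start of the episode above 0.04 m).
It fails at once if the spool is moved by more than 40 mm (distance of spool from where it was at the start of the episode above 0.04 m).
It fails at once if the jar is moved by more than 40 mm (distance of jar from where it was at the start of the episode above 0.04 m).
Of foot1, foot2, foot3 only 1 to 3 are there at a start; the rules pass over those that are not, and their reading is None.
Of baluster1, baluster2, baluster3, baluster4 only 2 to 4 are there at a start; the rules pass over those that are not, and their reading is None.
At some moment in a run one of baluster1, baluster2, baluster3, baluster4 may be knocked a few centimetres aside while the robot is not near it.
Once in a run the grip may slacken for a moment while it holds something.
It also fails if it takes over 210 s, if anything falls off the work surface, if the arm or the gripper's body presses on something with over 40 N, if the wrist force passes 120 N, or if a joint passes its speed limit or range.

## Working session

There is one attempt and no reset: what is moved stays moved. The work goes in short steps, Python scripts to look and compute and a tool call to move; the robot and the scene stay as the last step left them, time stands still between calls to the robot, and variables do not carry over. Pictures are saved under pics/ and viewed, about 12 in all and at most 16, crops included, and the job is handed in when it is done.

Besides the shell and the picture viewer there is one more tool, called after "Emit:" in YAML: its name, and indented under it one key for each argument. send_rows: Moves the arm, as the interface text tells. Its arguments: {"type":"object","properties":{"motion":{"type":"array"},"newtons":{"type":"number"}},"required":["motion"]}

```bash
mkdir -p pics; cat > h.py <<'E'
import numpy as np, cv2
from scipy.spatial.transform import Rotation as R
from plant import r, snapshot, get_calibration, hand_in, models
def cam(n):
    c=get_calibration(n); f=200/np.tan(np.radians(c['fovy'])/2)
    return c,f,R.from_rotvec(np.array(c['rvec']).ravel()).as_matrix(),np.array(c['tvec']).ravel()
def ray(n,uv,C=None):
    c,f,M,t=C or cam(n); d=np.array([uv[0]-c['cx'],uv[1]-c['cy']])
    if n=='wrist':
        rr=np.hypot(*d); th=rr/f; v=np.array([*(d/max(rr,1e-9)*np.sin(th)),np.cos(th)])
    else: v=np.array([*(d/f),1])
    return -M.T@t, M.T@v
def onz(n,uv,z,C=None):
    o,v=ray(n,uv,C); return o+v*(z-o[2])/v[2]
def proj(n,P,C=None):
    c,f,M,t=C or cam(n); p=M@np.array(P)+t
    if n=='wrist':
        th=np.arctan2(np.hypot(p[0],p[1]),p[2]); k=f*th/max(np.hypot(p[0],p[1]),1e-9); return np.array([c['cx']+k*p[0],c['cy']+k*p[1]])
    return np.array([c['cx']+f*p[0]/p[2],c['cy']+f*p[1]/p[2]])
def save(n,name):
    im=snapshot(n); cv2.imwrite('pics/'+name+'.png',im[:,:,::-1]); return im
E
python3 - <<'E'
from h import *
np.set_printoptions(precision=3,suppress=True)
a=[save(n,'a_'+n) for n in('scene','side','wrist')]
for n in('scene','side','wrist'):
    c,f,M,t=cam(n); print(n,c['fovy'],-M.T@t,M[2])
    for k in('bowl','tray','dial','controller','foot1','baluster1','graver','spool','jar'):
        print(n,k,[(np.round(d['box']).astype(int).tolist(),round(d['p'],2)) for d in models.look_for(n,k)[:6]])
E
```

```text
scene 50.4515822663394 [ 1.184 -0.689  0.79 ] [-0.525  0.603 -0.601]
scene bowl [([312, 102, 411, 166], 0.64)]
scene tray [([288, 165, 382, 232], 0.74)]
scene dial [([280, 221, 304, 246], 0.94), ([368, 221, 394, 255], 0.55), ([268, 221, 323, 274], 0.53), ([290, 165, 383, 232], 0.41)]
scene controller [([265, 222, 322, 272], 0.59)]
scene foot1 [([355, 124, 377, 146], 0.63)]
scene baluster1 [([126, 301, 162, 327], 0.93), ([237, 210, 268, 224], 0.86), ([188, 245, 203, 272], 0.66), ([196, 272, 231, 301], 0.56)]
scene graver [([241, 296, 265, 349], 0.84)]
scene spool [([370, 220, 393, 250], 0.98)]
scene jar [([172, 313, 203, 350], 0.72)]
side 46.169205930200874 [0.305 0.949 1.235] [ 0.214 -0.653 -0.726]
side bowl [([262, 225, 357, 320], 0.66)]
side tray [([345, 250, 369, 291], 0.61)]
side dial [([331, 196, 344, 213], 0.58)]
side controller [([314, 192, 354, 230], 0.77), ([358, 146, 371, 162], 0.3)]
side foot1 [([302, 269, 319, 297], 0.85), ([353, 250, 371, 274], 0.62)]
side baluster1 [([373, 223, 397, 242], 0.78), ([363, 169, 381, 188], 0.67), ([384, 152, 407, 166], 0.56), ([388, 183, 403, 201], 0.54)]
side graver []
side spool [([270, 224, 281, 242], 0.79)]
side jar [([355, 144, 369, 162], 0.66)]
wrist 65.70646984690485 [0.574 0.082 0.386] [ 0.001 -0.28  -0.96 ]
wrist bowl [([146, 0, 471, 80], 0.8), ([221, 64, 413, 185], 0.3)]
wrist tray [([220, 64, 411, 180], 0.81), ([143, 0, 469, 80], 0.69)]
wrist dial [([329, 270, 382, 315], 0.59)]
wrist controller [([306, 243, 405, 309], 0.9)]
wrist foot1 []
wrist baluster1 [([302, 358, 324, 376], 0.84), ([194, 231, 239, 275], 0.7), ([224, 345, 275, 379], 0.57), ([146, 0, 512, 81], 0.52)]
wrist graver [([381, 354, 394, 371], 0.63)]
wrist spool [([450, 130, 509, 181], 0.65)]
wrist jar [([303, 359, 324, 374], 0.68)]
```

View pics/a_scene.png

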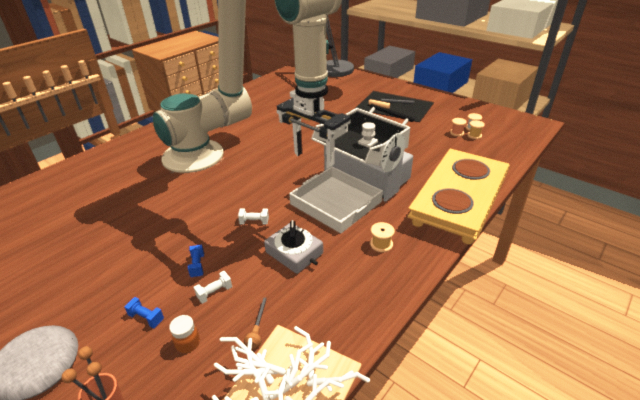

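View pics/a_side.png

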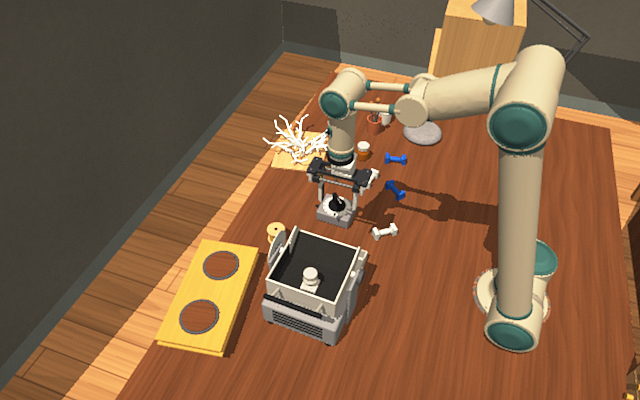

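View pics/a_wrist.png

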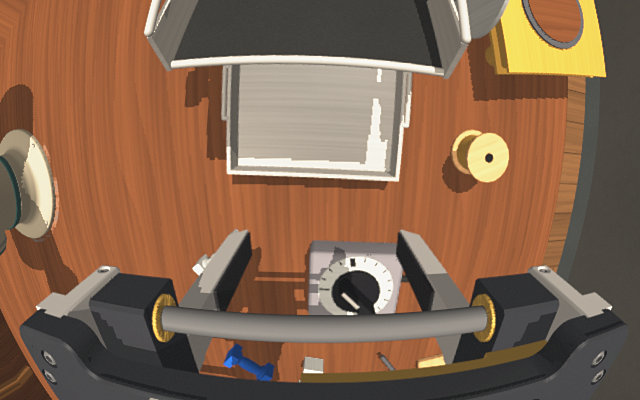

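The white balusters are at scene (253,216) and (213,287). The blue look-alikes at (196,260) and (145,312) are to be left alone. One foot is visible in the bowl, at (368,135). Next I'll get rough positions.

```bash
python3 - <<'E'
from h import *
np.set_printoptions(precision=3,suppress=True)
C=cam('wrist')
print(r.read_state()['tool_pos'],r.read_state()['tcp_rot'])
for l,uv,z in [('trayFL',(228,177),.04),('trayFR',(399,181),.04),('lipL',(170,69),.177),('lipR',(443,74),.177),('spool',(480,155),.04),('dialaxis',(352,290),.06),('boxTL',(309,242),.048),('boxTR',(400,247),.048)]:
    print(l,onz('wrist',uv,z,C))
S=cam('scene')
for l,uv,z in [('b1',(253,216),.016),('b1a',(240,215),.016),('b1b',(267,217),.016),('b2',(213,287),.016),('b2a',(198,294),.016),('b2b',(228,280),.016),('blue1',(196,260),.016),('blue2',(145,312),.016),('jar',(184,333),.035),('graver',(255,322),.01),('spool',(382,237),.026),('foot',(368,133),.165)]: print(l,onz('scene',uv,z,S))
D=cam('side')
for l,uv,z in [('b1',(385,232),.016),('blue1',(395,190),.016),('blue2',(396,159),.016),('foot',(310,280),.165)]:print(l,onz('side',uv,z,D))
im=cv2.imread('pics/a_scene.png')[90:310,180:420]
cv2.imwrite('pics/b1.png',cv2.resize(im,None,fx=3,fy=2.7,interpolation=cv2.INTER_CUBIC))
E
```

```text
[ 0.575 -0.     0.405] [ 1. -0.  0.  0.]
trayFL [0.462 0.009 0.04 ]
trayFR [0.662 0.003 0.04 ]
lipL [0.464 0.118 0.177]
lipR [0.657 0.112 0.177]
spool [0.766 0.038 0.04 ]
dialaxis [ 0.609 -0.13   0.06 ]
boxTL [ 0.557 -0.07   0.048]
boxTR [ 0.668 -0.077  0.048]
b1 [ 0.431 -0.109  0.016]
b1a [ 0.398 -0.13   0.016]
b1b [ 0.465 -0.087  0.016]
b2 [ 0.55  -0.348  0.016]
b2a [ 0.539 -0.384  0.016]
b2b [ 0.561 -0.312  0.016]
blue1 [ 0.446 -0.319  0.016]
blue2 [ 0.488 -0.491  0.016]
jar [ 0.616 -0.473  0.035]
graver [ 0.696 -0.35   0.01 ]
spool [0.77  0.036 0.026]
foot [0.561 0.263 0.165]
b1 [ 0.428 -0.106  0.016]
blue1 [ 0.444 -0.318  0.016]
blue2 [ 0.481 -0.491  0.016]
foot [0.564 0.262 0.165]
```

View pics/b1.png

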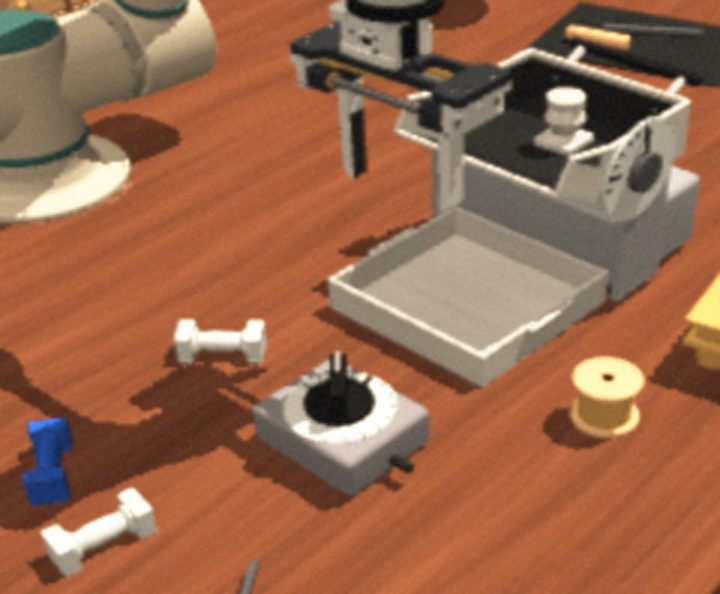

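Emit:
send_rows:
  motion: [100,0.15,0.95,0.2,0,0,0,100,0.15,0.95,0.2,0,0,0,100,0.15,0.95,0.2,0,0,0,100,0.15,0.95,0.2,0,0,0,100,0.15,0.95,0.2,0,0,0,100,0,0,0,0,0,0,100,0,0,0,0,0,0]

```text
t: 2.2
tool_pos: [0.6049, -0.1907, 0.3641]
tcp_rot: [1.0, -0.001, -0.0, -0.001]
contact_force: [0.2, 0.3, -0.5]
gripper_width: 0.0939
```

```bash
python3 - <<'E'
from h import *
im=save('wrist','c_wrist')
cv2.imwrite('pics/c2.png',cv2.resize(im[60:360,120:520,::-1],None,fx=2,fy=2,interpolation=cv2.INTER_CUBIC))
for k in('dial','controller','baluster1'):
    print(k,[(np.round(d['box']).astype(int).tolist(),round(d['p'],2)) for d in models.look_for('wrist',k)[:6]])
E
```

```text
dial [([301, 109, 369, 172], 0.88)]
controller [([272, 89, 407, 188], 0.97)]
baluster1 [([225, 362, 274, 385], 0.94), ([173, 258, 199, 285], 0.78), ([140, 85, 210, 155], 0.59), ([269, 273, 300, 316], 0.56)]
```

View pics/c2.png

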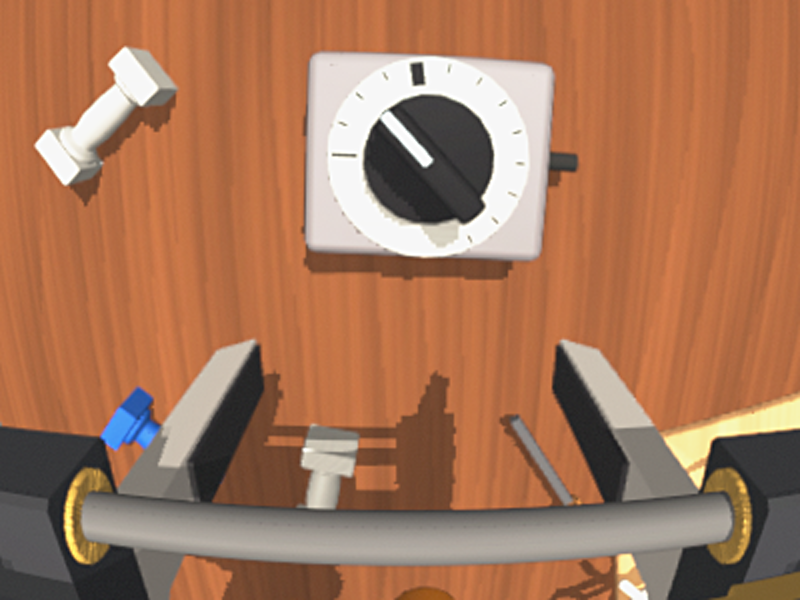

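```bash
python3 - <<'E'
from h import *
np.set_printoptions(precision=4,suppress=True)
C=cam('wrist')
P=lambda u,v,z:onz('wrist',(120+u/2,60+v/2),z,C)
a,b=P(388,118,.091),P(476,212,.091); c=(a+b)/2; print('bar',a,b,c,np.degrees(np.arctan2(*(a-b)[1::-1])), np.linalg.norm(a-b))
w1,w2=P(387,117,.091),P(429,161,.091); print('white',np.degrees(np.arctan2(*(w1-w2)[1::-1])),w2)
t=(P(333,155,.05)+P(357,155,.05))/2; print('off',t,np.degrees(np.arctan2(*(P(333,155,.05)-P(357,155,.05))[1::-1])),np.degrees(np.arctan2(*(t-c)[1::-1])))
w=P(418,74,.05); print('wide',np.degrees(np.arctan2(*(w-c)[1::-1])))
for q in [(309,53),(552,66),(541,258),(307,248)]: print('box',P(*q,.048))
print('ring',[P(*q,.049)[:2] for q in[(328,155),(529,160),(428,57),(430,255)]])
print('b1',P(142,76,.022),P(70,156,.022),P(106,116,.022))
print('b2end',P(330,445,.03))
E
```

```text
bar [ 0.5963 -0.113   0.091 ] [ 0.633  -0.1521  0.091 ] [ 0.6147 -0.1325  0.091 ] 133.26383259446897 0.053644215347851694
white 133.4820797980389 [ 0.6131 -0.1308  0.091 ]
off [ 0.5744 -0.1316  0.05  ] 179.32108290167082 178.6202435972564
wide 97.8032493285958
box [ 0.5574 -0.0818  0.048 ]
box [ 0.6739 -0.087   0.048 ]
box [ 0.6719 -0.1828  0.048 ]
box [ 0.5543 -0.1778  0.048 ]
ring [array([ 0.5661, -0.1315]), array([ 0.6633, -0.1334]), array([ 0.6139, -0.0846]), array([ 0.6156, -0.1812])]
b1 [ 0.4592 -0.086   0.022 ] [ 0.4095 -0.1277  0.022 ] [ 0.4355 -0.1066  0.022 ]
b2end [ 0.5586 -0.3022  0.03  ]
```

Dial axis is about (0.615,-0.1325), with the white line 44° clockwise from off. I'll go and grip it.

Emit:
send_rows:
  motion: [100,0.12,-0.73,0,0,0,0,100,0.12,-0.73,0,0,0,0,100,0,0,0,0,0,-0.96,100,0,0,0,0,0,-0.96,100,0,0,0,0,0,-0.96,100,0,0,0,0,0,-0.96,100,0,0,0,0,0,-0.96,70,0,0,0,0,0,-0.96,70,0,0,0,0,0,-0.96,70,0,0,0,0,0,-0.96,70,0,0,0,0,0,-0.96,70,0,0,0.6,0,0,0,70,0,0,0.6,0,0,0,70,0,0,0.6,0,0,0,70,0,0,0.6,0,0,0,70,0,0,0.15,0,0,0,70,0,0,0,0,0,0,70,0,0,0,0,0,0]
  newtons: 10

```text
t: 4.2
tool_pos: [0.6151, -0.1313, 0.264]
tcp_rot: [0.93, 0.368, 0.001, 0.001]
contact_force: [0.3, 0.1, -0.6]
gripper_width: 0.066
```

Emit:
send_rows:
  motion: [0,0,0,0,0,0,0,0,0,0,0,0,0,0,0,0,0,0,0,0,0,0,0,0,0,0,0,0,0,0,0,0,0,0,0,0,0,0,0,0,0,0,0,0,0,0,0,0,0]

```text
t: 4.9
tool_pos: [0.6137, -0.1325, 0.2626]
tcp_rot: [0.93, 0.369, -0.002, 0.001]
contact_force: [-1.5, -2.6, 3.2]
gripper_width: 0.014
```

Emit:
send_rows:
  motion: [0,0,0,0,0,0,-1,0,0,0,0,0,0,-1,0,0,0,0,0,0,-1,0,0,0,0,0,0,-1,0,0,0,0,0,0,-1,0,0,0,0,0,0,-1,0,0,0,0,0,0,-1,0,0,0,0,0,0,-1,0,0,0,0,0,0,-1,0,0,0,0,0,0,0,0,0,0,0,0,0,0,0,0,0,0,0,0,0,0,0,0,0,0,0,0]

```text
t: 6.2
tool_pos: [0.6133, -0.1336, 0.2627]
tcp_rot: [0.718, 0.696, -0.003, 0.0]
contact_force: [-4.8, -7.0, 2.2]
gripper_width: 0.014
```

Emit:
send_rows:
  motion: [70,0,0,0,0,0,0,70,0,0,0,0,0,0,70,0,0,0,0,0,0,70,0,0,-0.5,0,0,0,70,0,0,-1,0,0,0,70,0,0,-1,0,0,0,70,0,0,-1,0,0,0,70,0,0,-0.5,0,0,0,70,0,0,0,0,0,0]

```text
t: 7.1
tool_pos: [0.6153, -0.1314, 0.4266]
tcp_rot: [0.718, 0.696, 0.002, 0.003]
contact_force: [-0.2, -0.5, 0.3]
gripper_width: 0.0654
```

```bash
python3 - <<'E'
from h import *
s=r.read_state(); print(s['tool_pos'],R.from_quat(s['tcp_rot']).as_matrix()[:,0],s['joints'],s['moment'])
im=save('scene','d_scene')
cv2.imwrite('pics/d2.png',cv2.resize(im[200:290,240:350,::-1],None,fx=5,fy=5,interpolation=cv2.INTER_CUBIC))
E
```

```text
[ 0.61529709 -0.13141404  0.42656852] [ 0.03094221  0.99951943 -0.00186532] [-3.21077341e-01  3.45547369e-01  1.34818233e+00  4.36708808e-04
  1.43989251e+00 -1.86098899e+00] [ 0.07939001 -0.02140811  0.03132416]
```

View pics/d2.png

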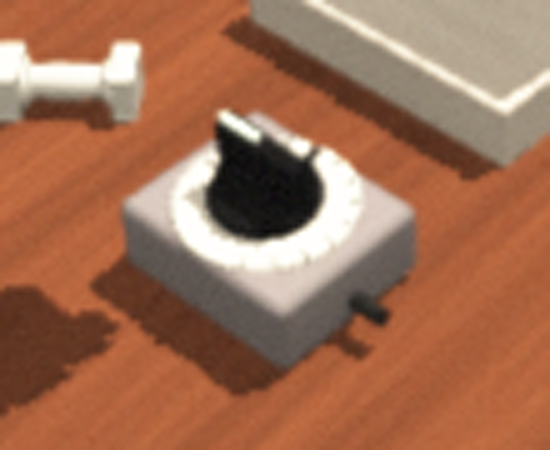

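The dial is at off: the bar is at 178° and the off tick at 177.5°. Next I'll look at the bowl from above.

Emit:
send_rows:
  motion: [45,0.5,0,-0.7,0,0,0,45,0.9,0,-0.7,0,0,0,45,1,0,-0.4,0,0,0,45,1,0,0,0,0,0,45,1,0,0,0,0,0,45,1,0,0,0,0,0,45,1,0,0,0,0,0,45,1,0,0,0,0,0,45,1,0,0,0,0,0,45,1,0,0,0,0,0,45,1,0,0,0,0,0,45,0.5,0,0,0,0,0,45,0,0,0,0,0,0,45,0,0,0,0,0,0,45,0,0,0,0,0,0]

```text
t: 8.65
tool_pos: [0.6285, 0.3025, 0.4943]
tcp_rot: [0.719, 0.695, -0.001, 0.0]
contact_force: [-0.1, 0.5, -0.8]
gripper_width: 0.0422
```

```bash
python3 - <<'E'
from h import *
im=save('wrist','e_wrist')
cv2.imwrite('pics/e2.png',cv2.resize(im[0:300,100:540,::-1],None,fx=1.8,fy=1.8,interpolation=cv2.INTER_CUBIC)[:,:800])
E
```

```text
(no output)
```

View pics/e2.png

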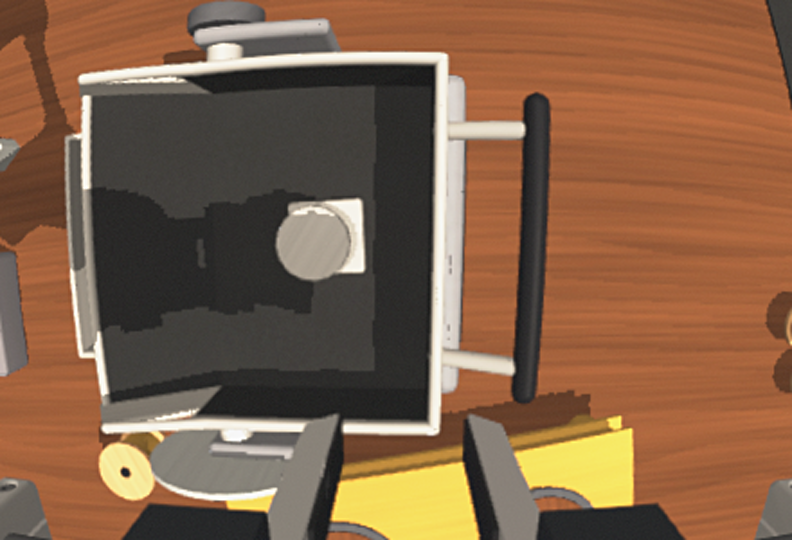

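```bash
python3 - <<'E'
from h import *
np.set_printoptions(precision=4,suppress=True)
C=cam('wrist')
P=lambda u,v,z:onz('wrist',(100+u/1.8,v/1.8),z,C)
yw=lambda a,b:np.degrees(np.arctan2(*(b-a)[1::-1]))
a,b=P(537,94,.197),P(524,402,.197); print('bar',a,b,(a+b)/2,yw(a,b),np.linalg.norm(a-b))
a,b=P(525,130,.195),P(513,367,.195); print('arms',(a+b)/2,yw(a,b),np.linalg.norm(a-b))
a,b=P(442,56,.195),P(436,430,.195); print('back',a,b,(a+b)/2,yw(a,b))
a,b=P(85,85,.177),P(102,430,.177); print('lip',a,b,(a+b)/2,yw(a,b))
print(r.read_state()['tool_pos'])
E
```

```text
bar [0.4915 0.374  0.197 ] [0.6536 0.3673 0.197 ] [0.5726 0.3707 0.197 ] -2.354845442175893 0.162281764960152
arms [0.5722 0.3643 0.195 ] -3.0205940724901623 0.12405890655239414
back [0.4717 0.327  0.195 ] [0.6689 0.3192 0.195 ] [0.5703 0.3231 0.195 ] -2.2628467490702247
lip [0.4586 0.1204 0.177 ] [0.6747 0.1049 0.177 ] [0.5666 0.1127 0.177 ] -4.100134830466636
[0.6285 0.3024 0.4947]
```

Emit:
send_rows:
  motion: [45,0,0,0,0,0,0.1,45,0.82,-0.74,0,0,0,0,45,0.82,-0.74,0,0,0,0,45,0,0,0.9,0,0,0,45,0,0,0.9,0,0,0,45,0,0,0.7,0,0,0,45,0,0,0.5,0,0,0,45,0,0,0,0,0,0,45,0,0,0,0,0,0]
  newtons: 40

```text
t: 9.6
tool_pos: [0.5722, 0.3715, 0.3753]
tcp_rot: [0.722, 0.692, 0.0, 0.0]
contact_force: [0.6, -1.1, 0.4]
gripper_width: 0.0421
```

Emit:
send_rows:
  motion: [0,0,0,0,0,0,0,0,0,0,0,0,0,0,0,0,0,0,0,0,0,0,0,0,0,0,0,0,0,0,0,0,0,0,0]

```text
t: 10.1
tool_pos: [0.5719, 0.3707, 0.3757]
tcp_rot: [0.721, 0.693, -0.001, 0.002]
contact_force: [-1.2, -5.7, 3.5]
gripper_width: 0.0128
```

```bash
python3 - <<'E'
import numpy as np
p=lambda t:np.array([.165*np.cos(t)-.02*np.sin(t),.165*np.sin(t)+.02*np.cos(t)])
for T in (np.linspace(0,50,15),np.linspace(50,75,13)):
    for a,b in zip(T[:-1],T[1:]):
        d=(p(np.radians(b))-p(np.radians(a)))/.04; print(f"[0,{d[0]:.2f},0,{-d[1]:.2f},0,0,0]",end=' ')
    print()
for t in(50,75):print(p(np.radians(t))-p(0))
E
```

```text
[0,-0.04,0,-0.26,0,0,0] [0,-0.06,0,-0.25,0,0,0] [0,-0.07,0,-0.25,0,0,0] [0,-0.09,0,-0.24,0,0,0] [0,-0.10,0,-0.24,0,0,0] [0,-0.12,0,-0.23,0,0,0] [0,-0.13,0,-0.22,0,0,0] [0,-0.14,0,-0.22,0,0,0] [0,-0.16,0,-0.21,0,0,0] [0,-0.17,0,-0.20,0,0,0] [0,-0.18,0,-0.18,0,0,0] [0,-0.19,0,-0.17,0,0,0] [0,-0.20,0,-0.16,0,0,0] [0,-0.21,0,-0.15,0,0,0] 
[0,-0.13,0,-0.08,0,0,0] [0,-0.13,0,-0.08,0,0,0] [0,-0.13,0,-0.07,0,0,0] [0,-0.14,0,-0.07,0,0,0] [0,-0.14,0,-0.06,0,0,0] [0,-0.14,0,-0.06,0,0,0] [0,-0.14,0,-0.05,0,0,0] [0,-0.14,0,-0.05,0,0,0] [0,-0.15,0,-0.04,0,0,0] [0,-0.15,0,-0.03,0,0,0] [0,-0.15,0,-0.03,0,0,0] [0,-0.15,0,-0.02,0,0,0] 
[-0.07426093  0.11925309]
[-0.14161337  0.14455414]
```

Emit:
send_rows:
  motion: [0,-0.04,0,-0.26,0,0,0,0,-0.06,0,-0.25,0,0,0,0,-0.07,0,-0.25,0,0,0,0,-0.09,0,-0.24,0,0,0,0,-0.1,0,-0.24,0,0,0,0,-0.12,0,-0.23,0,0,0,0,-0.13,0,-0.22,0,0,0,0,-0.14,0,-0.22,0,0,0,0,-0.16,0,-0.21,0,0,0,0,-0.17,0,-0.2,0,0,0,0,-0.18,0,-0.18,0,0,0,0,-0.19,0,-0.17,0,0,0,0,-0.2,0,-0.16,0,0,0,0,-0.21,0,-0.15,0,0,0,0,0,0,0,0,0,0]

```text
t: 11.6
tool_pos: [0.5681, 0.2984, 0.4977]
tcp_rot: [0.721, 0.693, 0.004, -0.001]
contact_force: [2.0, 4.1, -0.0]
gripper_width: 0.0129
```

Emit:
send_rows:
  motion: [0,-0.13,0,-0.08,0,0,0,0,-0.13,0,-0.08,0,0,0,0,-0.13,0,-0.07,0,0,0,0,-0.14,0,-0.07,0,0,0,0,-0.14,0,-0.06,0,0,0,0,-0.14,0,-0.06,0,0,0,0,-0.14,0,-0.05,0,0,0,0,-0.14,0,-0.05,0,0,0,0,-0.15,0,-0.04,0,0,0,0,-0.15,0,-0.03,0,0,0,0,-0.15,0,-0.03,0,0,0,0,-0.15,0,-0.02,0,0,0,0,0,0,0,0,0,0,0,0,0,0,0,0,0]

```text
t: 13.0
tool_pos: [0.5645, 0.2325, 0.5248]
tcp_rot: [0.72, 0.694, 0.006, -0.001]
contact_force: [0.4, 10.5, 6.0]
gripper_width: 0.0194
```

```bash
python3 - <<'E'
from h import *
im=save('scene','f_scene')
cv2.imwrite('pics/f2.png',cv2.resize(im[60:260,260:460,::-1],None,fx=3,fy=3,interpolation=cv2.INTER_CUBIC))
E
```

```text
(no output)
```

View pics/f2.png

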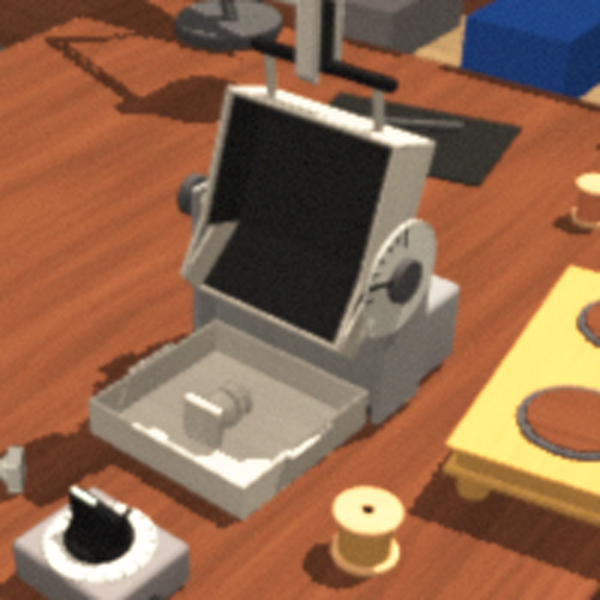

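The foot has landed in the tray, at (215,410) in the crop. The grip slackened to 19 mm, but the tilt is still about 74–75°. I'll hold it there.

Emit:
send_rows:
  motion: [0,0,0,0,0,0,0,0,0,0,0,0,0,0,0,0,0,0,0,0,0,0,0,0,0,0,0,0,0,0,0,0,0,0,0,0,0,0,0,0,0,0]

```text
t: 13.65
tool_pos: [0.5644, 0.2327, 0.5248]
tcp_rot: [0.72, 0.694, 0.006, -0.001]
contact_force: [-0.4, 8.9, 6.1]
gripper_width: 0.0128
```

```bash
python3 - <<'E'
from h import *
np.set_printoptions(precision=4,suppress=True)
im=save('scene','g_scene')
# predicted bar ends vs tilt
S=cam('scene'); ps=np.radians(-2.5); x=np.array([np.cos(ps),np.sin(ps),0]); y=np.array([-np.sin(ps),np.cos(ps),0]); H=np.array([.5725,.3705,.195])-.165*y-[0,0,.02]
for t in(65,70,75,80):
    c,s=np.cos(np.radians(t)),np.sin(np.radians(t)); b=H+y*(.165*c-.02*s)+np.array([0,0,.165*s+.02*c]); print(t,b,proj('scene',b-.075*x,S),proj('scene',b+.075*x,S))
D=cam('scene')
cv2.imwrite('pics/g2.png',cv2.resize(im[65:185,310:420,::-1],None,fx=5,fy=5,interpolation=cv2.INTER_CUBIC))
E
```

```text
65 [0.5676 0.2572 0.333 ] [350.6227  74.0382] [394.5781  87.5106]
70 [0.5669 0.2433 0.3369] [347.529   74.1445] [391.6663  87.7506]
75 [0.5663 0.229  0.3396] [344.3092  74.708 ] [388.5993  88.4774]
80 [0.5657 0.2146 0.341 ] [340.9898  75.7352] [385.4017  89.6973]
```

View pics/g2.png

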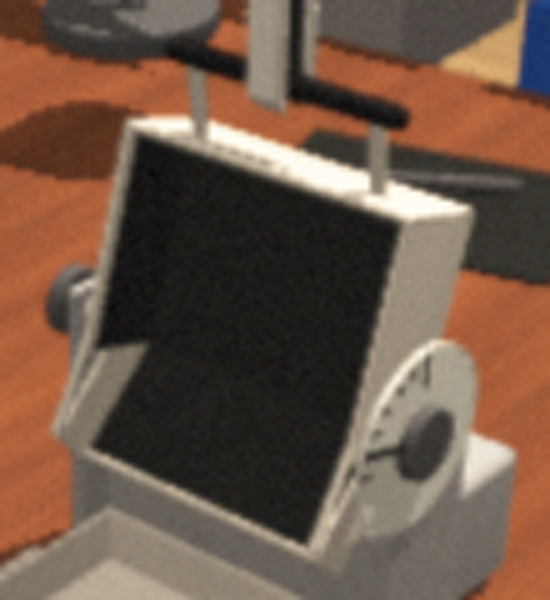

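Tilt reads about 73.5°. I'll nudge it by 1° and hold 2 s.

Emit:
send_rows:
  motion: [0,-0.09,0,0,0,0,0,0,0,0,0,0,0,0,0,0,0,0,0,0,0,0,0,0,0,0,0,0,0,0,0,0,0,0,0,0,0,0,0,0,0,0,0,0,0,0,0,0,0,0,0,0,0,0,0,0,0,0,0,0,0,0,0,0,0,0,0,0,0,0,0,0,0,0,0,0,0,0,0,0,0,0,0,0,0,0,0,0,0,0,0,0,0,0,0,0,0,0,0,0,0,0,0,0,0,0,0,0,0,0,0,0,0,0,0,0,0,0,0,0,0,0,0,0,0,0,0,0,0,0,0,0,0]

```text
t: 15.6
tool_pos: [0.5642, 0.2292, 0.5254]
tcp_rot: [0.72, 0.694, 0.006, -0.002]
contact_force: [0.2, 9.3, 8.1]
gripper_width: 0.0129
```

Emit:
send_rows:
  motion: [0,0.39,0,0.05,0,0,0,0,0.3,0,0.07,0,0,0,0,0.28,0,0.1,0,0,0,0,0.28,0,0.12,0,0,0,0,0.27,0,0.14,0,0,0,0,0.26,0,0.16,0,0,0,0,0.21,0,0.15,0,0,0,0,0.2,0,0.16,0,0,0,0,0.19,0,0.17,0,0,0,0,0.18,0,0.18,0,0,0,0,0.17,0,0.2,0,0,0,0,0.16,0,0.21,0,0,0,0,0.14,0,0.22,0,0,0,0,0.13,0,0.22,0,0,0,0,0.12,0,0.23,0,0,0,0,0.1,0,0.24,0,0,0,0,0.09,0,0.24,0,0,0,0,0.07,0,0.25,0,0,0,0,0.06,0,0.25,0,0,0,0,0.04,0,0.26,0,0,0]

```text
t: 17.6
tool_pos: [0.5718, 0.3705, 0.3763]
tcp_rot: [0.721, 0.693, -0.001, 0.002]
contact_force: [1.4, -7.1, 5.9]
gripper_width: 0.0132
```

Emit:
send_rows:
  motion: [0,0,0,0.08,0,0,0,0,0,0,0.05,0,0,0,0,0,0,0,0,0,0]

```text
t: 17.9
tool_pos: [0.5715, 0.3705, 0.3738]
tcp_rot: [0.721, 0.693, 0.0, 0.002]
contact_force: [-1.0, -8.3, 13.1]
gripper_width: 0.0132
```

Emit:
send_rows:
  motion: [45,0,0,0,0,0,0,45,0,0,0,0,0,0,45,0,0,0,0,0,0,45,0,0,-0.6,0,0,0,45,0,0,-1,0,0,0,45,0,0,-1,0,0,0,45,-0.3,0,-0.4,0,0,0,45,-0.9,-0.18,0,0,0,0,45,-0.9,-0.18,0,0,0,0,45,-0.9,-0.18,0,0,0,0,45,-0.9,-0.18,0,0,0,0,45,-0.9,-0.18,0,0,0,0,45,-0.9,-0.18,0,0,0,0,45,-0.9,-0.18,0,0,0,0,45,-0.9,-0.18,0,0,0,0,45,-0.9,-0.18,0,0,0,0,45,-0.9,-0.18,0,0,0,0,45,-0.9,-0.18,0,0,0,0,45,-0.9,-0.18,0,0,0,0,45,-0.9,-0.18,0,0,0,0]

```text
t: 19.9
tool_pos: [0.4578, -0.1051, 0.4883]
tcp_rot: [0.721, 0.693, -0.0, -0.001]
contact_force: [1.0, 0.0, 0.2]
gripper_width: 0.0421
```

Emit:
send_rows:
  motion: [50,-0.8,0,0.2,0,0,0,50,-0.8,0,0.2,0,0,0,50,0,0,0.2,0,0,1,50,0,0,0.2,0,0,1,50,0,0,0.2,0,0,1,50,0,0,0.2,0,0,1,50,0,0,0.2,0,0,1,50,0,0,0.2,0,0,1,50,0,0,0.2,0,0,1,50,0,0,0.2,0,0,1,50,0,0,0.2,0,0,1,50,0,0,0,0,0,1,50,0,0,0,0,0,1,50,0,0,0,0,0,1,50,0,0,0,0,0,1,50,0,0,0,0,0,1,50,0,0,0,0,0,1,50,0,0,0,0,0,1,50,0,0,0,0,0,1,50,0,0,0,0,0,0]

```text
t: 21.9
tool_pos: [0.4557, -0.1676, 0.4003]
tcp_rot: [1.0, 0.024, -0.001, -0.001]
contact_force: [0.3, 0.4, -1.0]
gripper_width: 0.0471
```

```bash
python3 - <<'E'
from h import *
s=r.read_state(); print(s['tool_pos'],s['joints'])
im=save('wrist','h_wrist'); sc=save('scene','h_scene'); save('side','h_side')
for n in('wrist','scene','side'):
    for k in ['baluster1']+['foot1']*(n!='wrist'): print(n,k,[(np.round(d['box']).astype(int).tolist(),round(d['p'],2)) for d in models.look_for(n,k)[:6]])
cv2.imwrite('pics/h2.png',np.vstack([im[:260,:,::-1],sc[130:340,:,::-1][:,0:640]]))
E
```

```text
[ 0.45566049 -0.16756168  0.4003251 ] [-4.95913880e-01  1.43968032e-01  1.69168566e+00  2.34404001e-04
  1.30828385e+00 -5.43148213e-01]
wrist baluster1 [([273, 101, 345, 164], 0.93), ([283, 259, 342, 314], 0.82), ([311, 358, 357, 375], 0.69)]
scene baluster1 [([186, 245, 201, 273], 0.97), ([126, 301, 166, 325], 0.76), ([194, 272, 232, 301], 0.73), ([236, 211, 268, 223], 0.53), ([241, 296, 268, 351], 0.26)]
scene foot1 [([321, 189, 343, 207], 0.78)]
side baluster1 [([385, 181, 404, 197], 0.74), ([370, 222, 398, 242], 0.7), ([360, 173, 379, 188], 0.46), ([385, 151, 392, 164], 0.44)]
side foot1 []
```

View pics/h2.png

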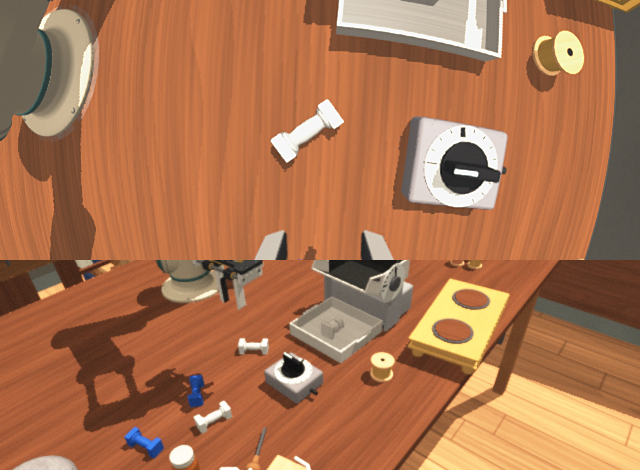

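```bash
python3 - <<'E'
from h import *
np.set_printoptions(precision=4,suppress=True)
C=cam('wrist')
a,b=[onz('wrist',q,.024,C) for q in((330,114),(286,148))]
print(a,b,(a+b)/2,np.degrees(np.arctan2(*(a-b)[1::-1])),np.linalg.norm(a-b))
print(onz('wrist',(309,132),.022,C))
S=cam('scene');D=cam('side')
print(onz('scene',(252.5,216),.018,S),onz('side',(384.5,232),.018,D))
im=cv2.imread('pics/h_wrist.png'); cv2.imwrite('pics/h3.png',cv2.resize(im[80:190,240:380],None,fx=5,fy=5,interpolation=cv2.INTER_CUBIC))
p=r.read_state()
print(p['tool_pos'],2*np.degrees(np.arctan2(p['tcp_rot'][1],p['tcp_rot'][0])))
E
```

```text
[ 0.4592 -0.0884  0.024 ] [ 0.4099 -0.1301  0.024 ] [ 0.4346 -0.1092  0.024 ] 40.25389990304448 0.06447894943868718
[ 0.436  -0.1105  0.022 ]
[ 0.4317 -0.1117  0.018 ] [ 0.4299 -0.1038  0.018 ]
[ 0.4564 -0.1677  0.4014] 2.724072929624752
```

View pics/h3.png

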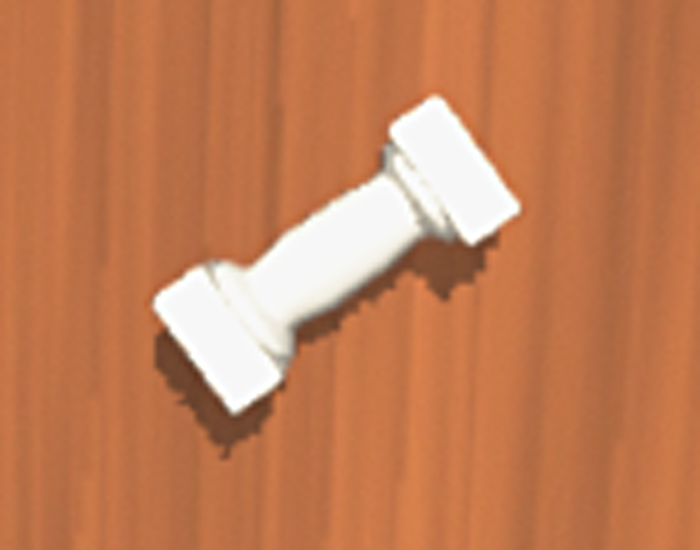

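Emit:
send_rows:
  motion: [60,-0.23,-0.75,0,0,0,0,60,-0.23,-0.75,0,0,0,0,60,0,0,0.3,0,0,0.96,60,0,0,0.3,0,0,0.96,60,0,0,0.3,0,0,0.96,60,0,0,0.3,0,0,0.96,60,0,0,0.3,0,0,0.96,60,0,0,0.3,0,0,0.96,60,0,0,0.3,0,0,0.96,60,0,0,0.3,0,0,0.96,60,0,0,0.3,0,0,0.96,60,0,0,0.3,0,0,0.96,60,0,0,0.3,0,0,0.96,60,0,0,0.5,0,0,0,60,0,0,0.5,0,0,0,60,0,0,0.4,0,0,0,60,0,0,0.26,0,0,0,60,0,0,0,0,0,0,60,0,0,0,0,0,0]
  newtons: 30

```text
t: 24.2
tool_pos: [0.4355, -0.1087, 0.2033]
tcp_rot: [0.906, -0.423, 0.0, -0.0]
contact_force: [-0.6, -0.2, -0.7]
gripper_width: 0.0565
```

Emit:
send_rows:
  motion: [0,0,0,0,0,0,0,0,0,0,0,0,0,0,0,0,0,0,0,0,0,0,0,0,0,0,0,0,0,0,0,0,0,0,0]

```text
t: 24.7
tool_pos: [0.4351, -0.1085, 0.2032]
tcp_rot: [0.906, -0.423, -0.0, -0.0]
contact_force: [-0.2, 0.8, 1.1]
gripper_width: 0.0195
```

Baluster gripped (19.5 mm). I'll carry it to the bowl.

Emit:
send_rows:
  motion: [0,0,0,-0.5,0,0,0,0,0,0,-0.9,0,0,0,0,0,0,-0.9,0,0,0,0,0,0,-0.9,0,0,0.94,0,0,0,-0.9,0,0,0.94,0,0,0,-0.9,0,0,0.94,0,0,0,-0.9,0,0,0.94,0,0,0,-0.9,0,0,0.94,0,0,0,-0.1,0,0,0.94,0,0,0,0,0,0,0.94,0,0,0,0,0,0,0.94,0,0,0,0,0,0,0.94,0,0,0,0,0,0,0]

```text
t: 26.0
tool_pos: [0.435, -0.1085, 0.4787]
tcp_rot: [-0.692, 0.722, 0.0, -0.0]
contact_force: [-0.2, 1.2, -0.9]
gripper_width: 0.0189
```

Emit:
send_rows:
  motion: [0,-0.7,-0.22,0,0,0,0,0,-0.86,-0.26,0,0,0,0,0,-0.86,-0.26,0,0,0,0,0,-0.86,-0.26,0,0,0,0,0,-0.86,-0.26,0,0,0,0,0,-0.86,-0.26,0,0,0,0,0,-0.86,-0.26,0,0,0,0,0,-0.86,-0.26,0,0,0,0,0,-0.86,-0.26,0,0,0,0,0,-0.86,-0.26,0,0,0,0,0,-0.86,-0.26,0,0,0,0,0,-0.43,-0.08,0,0,0,0,0,0,0,0,0,0,0,0,0,0,0,0,0,0,0,0,0,0,0,0,0]

```text
t: 27.5
tool_pos: [0.5671, 0.274, 0.4793]
tcp_rot: [-0.692, 0.722, -0.0, -0.0]
contact_force: [0.3, -0.0, -1.1]
gripper_width: 0.0194
```

Emit:
send_rows:
  motion: [0,0,0,0.8,0,0,0,0,0,0,0.8,0,0,0,0,0,0,0.8,0,0,0,0,0,0,0.6,0,0,0,0,0,0,0.3,0,0,0,0,0,0,0.12,0,0,0,0,0,0,0,0,0,0,0,0,0,0,0,0,0]

```text
t: 28.3
tool_pos: [0.5679, 0.2752, 0.3438]
tcp_rot: [-0.692, 0.722, -0.001, 0.001]
contact_force: [0.2, 0.6, -1.0]
gripper_width: 0.0193
```

Emit:
send_rows:
  motion: [42,0,0,0,0,0,0,42,0,0,0,0,0,0,42,0,0,0,0,0,0,42,0,0,-0.3,0,0,0,42,0,0,-0.8,0,0,0,42,0,0,-0.9,0,0,0,42,0,0,-0.9,0,0,0,42,0,0,-0.6,0,0,0,42,0,0,0,0,0,0]

```text
t: 29.2
tool_pos: [0.5676, 0.2755, 0.4877]
tcp_rot: [-0.692, 0.722, -0.002, 0.004]
contact_force: [-0.0, 0.5, 0.1]
gripper_width: 0.0396
```

Emit:
send_rows:
  motion: [42,0.5,0.04,0,0,0,0,42,0.88,0.07,0,0,0,0,42,0.88,0.07,0,0,0,0,42,0.88,0.07,0,0,0,0,42,0.88,0.07,0,0,0,0,42,0.88,0.07,0,0,0,0,42,0.88,0.07,0,0,0,0,42,0.88,0.07,0,0,0,0,42,0.88,0.07,0,0,0,0,42,0.88,0.07,0,0,0,0,42,0.88,0.07,0,0,0,0,42,0.88,0.07,0,0,0,0,42,0.88,0.07,0.3,0,0,0,42,0.88,0.07,0.3,0,0,0,42,0.88,0.07,0.4,0,0,0,42,0.88,0.07,0.4,0,0,0,42,0.88,0.07,0.4,0,0,0,42,0.88,0.07,0.4,0,0,0,42,0,0,0,0,0,0,42,0,0,0,0,0,0]

```text
t: 31.2
tool_pos: [0.4909, -0.3409, 0.3922]
tcp_rot: [-0.691, 0.723, 0.002, -0.0]
contact_force: [0.6, -0.1, -0.3]
gripper_width: 0.0395
```

```bash
python3 - <<'E'
from h import *
im=save('wrist','i_wrist'); sc=save('scene','i_scene')
for n in('wrist','scene'): print(n,[(np.round(d['box']).astype(int).tolist(),round(d['p'],2)) for d in models.look_for(n,'baluster1')[:6]])
w=cv2.resize(im[20:270,120:520,::-1],(800,500),interpolation=cv2.INTER_CUBIC); cv2.imwrite('pics/i2.png',w)
E
```

```text
wrist [([291, 114, 367, 152], 0.93), ([280, 181, 340, 254], 0.82), ([426, 146, 467, 219], 0.67)]
scene [([125, 300, 162, 323], 0.84), ([196, 272, 230, 303], 0.83), ([358, 129, 387, 147], 0.79), ([188, 246, 200, 275], 0.63)]
```

View pics/i2.png

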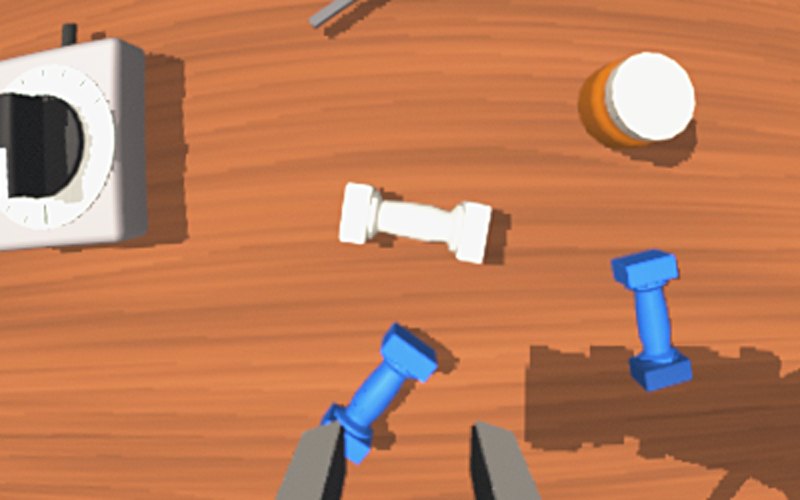

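```bash
python3 - <<'E'
from h import *
np.set_printoptions(precision=4,suppress=True)
C=cam('wrist'); P=lambda u,v,z:onz('wrist',(120+u/2,20+v/2),z,C)
a,b=P(355,213,.032),P(477,233,.032); c=(a+b)/2
print(a,b,c,np.degrees(np.arctan2(*(a-b)[1::-1])),np.linalg.norm(a-b)); print(P(416,222,.026))
print('blue',P(408,352,.03))
s=r.read_state();q=s['tcp_rot'];M=R.from_quat(q).as_matrix();print(s['tool_pos'],M[:,0],s['joints'][5])
d=np.array([c[0],c[1],.203])-s['tool_pos'];print(M.T@d/.04)
E
```

```text
[ 0.5582 -0.3133  0.032 ] [ 0.5444 -0.3804  0.032 ] [ 0.5513 -0.3468  0.032 ] 78.4025954090749 0.06848639067129027
[ 0.5513 -0.3468  0.026 ]
blue [ 0.4768 -0.3393  0.03  ]
[ 0.4923 -0.3393  0.3948] [-0.0406 -0.9992  0.0001] 0.8914842409524457
[ 0.1268 -1.4779  4.7971]
```

Emit:
send_rows:
  motion: [50,0.06,-0.74,0,0,0,0,50,0.06,-0.74,0,0,0,0,50,0,0,0.2,0,0,-0.95,50,0,0,0.2,0,0,-0.95,50,0,0,0.2,0,0,-0.95,50,0,0,0.2,0,0,-0.95,50,0,0,0.2,0,0,-0.95,50,0,0,0.2,0,0,-0.95,50,0,0,0.2,0,0,-0.95,50,0,0,0.2,0,0,-0.95,50,0,0,0.2,0,0,-0.95,50,0,0,0.2,0,0,-0.95,50,0,0,0.2,0,0,-0.95,50,0,0,0.2,0,0,-0.95,50,0,0,0.2,0,0,-0.95,50,0,0,0.2,0,0,-0.95,50,0,0,0.2,0,0,-0.95,50,0,0,0,0,0,-0.95,50,0,0,0,0,0,-0.95]

```text
t: 33.3
tool_pos: [0.5517, -0.3464, 0.2748]
tcp_rot: [0.995, -0.099, 0.0, 0.0]
contact_force: [-0.2, 0.1, -0.0]
gripper_width: 0.047
```

```bash
python3 - <<'E'
from h import *
np.set_printoptions(precision=4,suppress=True)
s=r.read_state();M=R.from_quat(s['tcp_rot']).as_matrix();print(s['tool_pos'],np.degrees(np.arctan2(M[1,0],M[0,0])))
save('scene','j_scene');print([(np.round(d['box']).astype(int).tolist(),round(d['p'],2)) for d in models.look_for('scene','baluster1')[:6]])
print(M.T@(np.array([.5513,-.3468,.203])-s['tool_pos'])/.04)
E
```

```text
[ 0.5517 -0.3464  0.2748] -11.346593249406776
[([125, 300, 164, 327], 0.97), ([194, 273, 235, 301], 0.89), ([360, 128, 384, 145], 0.83), ([188, 248, 200, 274], 0.5)]
[-0.009   0.0114  1.7945]
```

Emit:
send_rows:
  motion: [50,0,0,0.5,0,0,0,50,0,0,0.6,0,0,0,50,0,0,0.4,0,0,0,50,0,0,0.28,0,0,0,50,0,0,0,0,0,0,0,0,0,0,0,0,0,0,0,0,0,0,0,0,0,0,0,0,0,0,0,0,0,0,0,0,0,0,0,0,0,0,0,0,0]

```text
t: 34.4
tool_pos: [0.5513, -0.3478, 0.2039]
tcp_rot: [0.995, -0.102, 0.0, 0.0]
contact_force: [-1.0, -0.0, 3.9]
gripper_width: 0.0192
```

Emit:
send_rows:
  motion: [0,0,0,-0.5,0,0,0,0,0,0,-0.9,0,0,0,0,0,0,-0.9,0,0,0,0,0,0,-0.9,0,0,0,0,0,0,-0.9,0,0,0,0,0,0,-0.9,0,0,0,0,0,0,-0.9,0,0,0,0,0,0,-0.9,0,0,0,0,0,0,-0.1,0,0,0,0,0,0,0,0,0,0]

```text
t: 35.4
tool_pos: [0.5512, -0.3477, 0.4795]
tcp_rot: [0.995, -0.102, 0.001, 0.0]
contact_force: [0.2, 0.1, -3.4]
gripper_width: 0.0192
```

Emit:
send_rows:
  motion: [0,0,0,0,0,0,0.95,0,0,0,0,0,0,0.95,0,0,0,0,0,0,0.95,0,0,0,0,0,0,0.95,0,0,0,0,0,0,0.95,0,0,0,0,0,0,0.95,0,0,0,0,0,0,0.95,0,0,0,0,0,0,0.95,0,0,0,0,0,0,0.95,0,0,0,0,0,0,0.95,0,0,0,0,0,0,0.95,0,0,0,0,0,0,0.95,0,0,0,0,0,0,0.95,0,0,0,0,0,0,0.95,0,0,0,0,0,0,0.95,0,0,0,0,0,0,0.95,0,0,0,0,0,0,0.95]

```text
t: 37.1
tool_pos: [0.5512, -0.3476, 0.4755]
tcp_rot: [-0.691, 0.723, 0.003, -0.0]
contact_force: [0.4, -0.9, -1.3]
gripper_width: 0.0194
```

Emit:
send_rows:
  motion: [0,-0.5,0,0,0,0,0,0,-0.85,0.01,0,0,0,0,0,-0.85,0.02,0,0,0,0,0,-0.85,0.02,0,0,0,0,0,-0.85,0.02,0,0,0,0,0,-0.85,0.02,0,0,0,0,0,-0.85,0.02,0,0,0,0,0,-0.85,0.02,0,0,0,0,0,-0.85,0.02,0,0,0,0,0,-0.85,0.02,0,0,0,0,0,-0.85,0.02,0,0,0,0,0,-0.85,0.02,0,0,0,0,0,-0.85,0.02,0,0,0,0,0,-0.85,0.02,0,0,0,0,0,-0.85,0.02,0,0,0,0,0,-0.85,0,0,0,0,0,0,-0.85,0,0,0,0,0,0,0,0,0,0,0,0,0,0,0,0,0,0,0]

```text
t: 39.0
tool_pos: [0.5631, 0.2174, 0.4773]
tcp_rot: [-0.693, 0.721, 0.001, -0.002]
contact_force: [1.1, 0.0, -2.1]
gripper_width: 0.0192
```

```bash
python3 - <<'E'
from h import *
np.set_printoptions(precision=4,suppress=True)
s=r.read_state();M=R.from_quat(s['tcp_rot']).as_matrix();print(s['tool_pos'],np.degrees(np.arctan2(M[1,0],M[0,0])),s['gripper_width'])
print(M.T@(np.array([.566,.220,.344])-s['tool_pos'])/.04)
save('wrist','k_wrist')
save('side','k_side'); print([(np.round(d['box']).astype(int).tolist(),round(d['p'],2)) for d in models.look_for('side','baluster1')[:6]])
# predicted pixel of baluster 1 centre in bowl
print(proj('side',(.568,.275,.151)))
w=cv2.imread('pics/k_side.png')[200:330,240:400]
cv2.imwrite('pics/k2.png',np.hstack([cv2.resize(w,None,fx=2.5,fy=2.5),cv2.resize(cv2.imread('pics/k_wrist.png')[0:325,80:480],None,fx=1,fy=1)]))
E
```

```text
[0.5631 0.2174 0.4773] -92.20232659456988 0.019246605894600505
[-0.0713 -0.0823  3.3323]
[([260, 235, 359, 320], 0.7), ([269, 224, 284, 243], 0.61), ([384, 180, 403, 200], 0.56), ([293, 274, 324, 298], 0.55), ([297, 239, 334, 251], 0.52), ([384, 153, 407, 167], 0.46)]
[306.8128 286.2893]
```

View pics/k2.png

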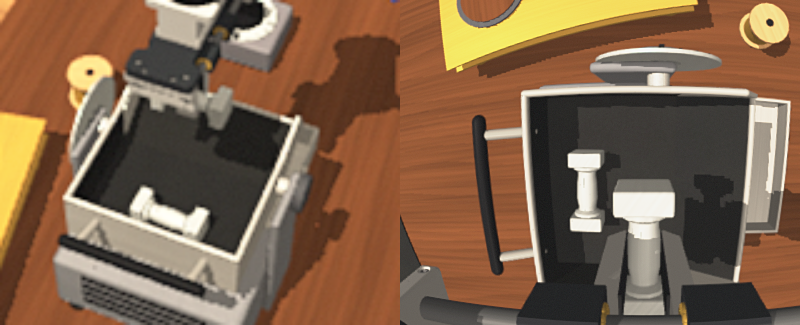

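Baluster 1 lies in the bowl and the spot in front of it is clear. Lowering the second.

Emit:
send_rows:
  motion: [0,-0.07,-0.08,0.7,0,0,0,0,0,0,0.8,0,0,0,0,0,0,0.8,0,0,0,0,0,0,0.6,0,0,0,0,0,0,0.3,0,0,0,0,0,0,0.12,0,0,0,0,0,0,0,0,0,0,0,0,0,0,0,0,0]

```text
t: 39.95
tool_pos: [0.568, 0.2188, 0.3477]
tcp_rot: [-0.692, 0.722, -0.001, 0.001]
contact_force: [-0.3, 0.6, -0.7]
gripper_width: 0.0195
```

Emit:
send_rows:
  motion: [38,0,0,0,0,0,0,38,0,0,0,0,0,0,38,0,0,0,0,0,0,38,0,0,-0.3,0,0,0,38,0,0,-0.8,0,0,0,38,0,0,-0.9,0,0,0,38,0,0,-0.9,0,0,0,38,0,0,-0.6,0,0,0,38,0,0,0,0,0,0]

```text
t: 40.85
tool_pos: [0.5677, 0.2191, 0.4916]
tcp_rot: [-0.692, 0.722, -0.002, 0.004]
contact_force: [0.8, 0.2, -0.1]
gripper_width: 0.0358
```

```bash
python3 - <<'E'
from h import *
w=save('wrist','l_wrist'); s=save('scene','l_scene'); d=save('side','l_side')
for n in('wrist','scene','side'): print(n,[(np.round(d['box']).astype(int).tolist(),round(d['p'],2)) for d in models.look_for(n,'baluster1')[:8]])
cv2.imwrite('pics/l2.png',np.hstack([w[:300,80:480],cv2.resize(s[110:260,230:430],(400,300),interpolation=cv2.INTER_CUBIC)])[:,:,::-1])
E
```

```text
wrist [([306, 151, 344, 233], 0.97), ([568, 203, 602, 245], 0.89), ([621, 185, 638, 225], 0.77), ([257, 157, 288, 238], 0.62)]
scene [([188, 246, 202, 274], 0.91), ([126, 302, 165, 327], 0.9), ([348, 134, 378, 152], 0.55), ([354, 129, 385, 144], 0.51)]
side [([296, 262, 329, 282], 0.77), ([292, 276, 321, 299], 0.65), ([385, 182, 405, 201], 0.6), ([384, 154, 408, 168], 0.46)]
```

View pics/l2.png

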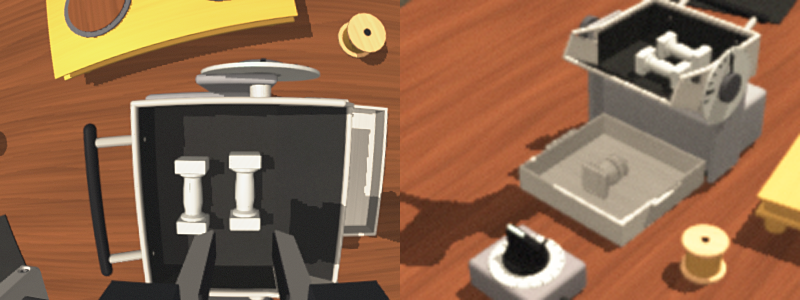

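Both balusters are in the bowl, and the only others left are blue. Now the dial. I'll turn the wrist round by −180° so the last joint has room.

Emit:
send_rows:
  motion: [70,0.87,-0.15,0,0,0,0,70,0.87,-0.15,0,0,0,0,70,0.87,-0.15,0,0,0,0,70,0.87,-0.15,0,0,0,0,70,0.87,-0.15,0,0,0,0,70,0.87,-0.15,0,0,0,0,70,0.87,-0.15,0,0,0,0,70,0.87,-0.15,0,0,0,0,70,0.87,-0.15,0,0,0,0,70,0.87,-0.15,0,0,0,0,70,0,0,0,0,0,-1,70,0,0,0,0,0,-1,70,0,0,0,0,0,-1,70,0,0,0,0,0,-1,70,0,0,0,0,0,-1,70,0,0,0,0,0,-1,70,0,0,0,0,0,-1,70,0,0,0,0,0,-1,70,0,0,0,0,0,-1,70,0,0,0,0,0,-1]

```text
t: 43.15
tool_pos: [0.6128, -0.1313, 0.4848]
tcp_rot: [0.933, -0.36, -0.001, 0.0]
contact_force: [0.7, 0.5, -0.4]
gripper_width: 0.0654
```

Emit:
send_rows:
  motion: [70,0,0,0,0,0,-1,70,0,0,0,0,0,-1,70,0,0,0,0,0,-1,70,0,0,0,0,0,-1,70,0,0,0,0,0,-1,70,0,0,0,0,0,-1,70,0,0,0,0,0,-1,70,0,0,0,0,0,-1,70,0,0,0,0,0,-1,70,0,0,0,0,0,-1,70,0,0,0,0,0,-1,70,0,0,0,0,0,-1,70,0,0,0,0,0,-1,70,0,0,0,0,0,-1,70,0,0,0,0,0,-1,70,0,0,0,0,0,-1,70,0,0,0,0,0,-1,70,0,0,0,0,0,-1,70,0,0,0,0,0,-1,70,0,0,0,0,0,-1]

```text
t: 45.15
tool_pos: [0.6128, -0.1313, 0.4848]
tcp_rot: [0.875, 0.483, -0.001, -0.001]
contact_force: [-0.3, 0.2, -0.1]
gripper_width: 0.0656
```

Emit:
send_rows:
  motion: [70,0,0,0,0,0,-1,70,0,0,0,0,0,-1,70,0,0,0,0,0,-1,70,0,0,0,0,0,-1,70,0,0,0,0,0,-1,70,0,0,0,0,0,-1,70,0,0,0,0,0,0,70,0,0,0,0,0,0]

```text
t: 45.95
tool_pos: [0.6128, -0.1313, 0.4854]
tcp_rot: [0.722, 0.691, -0.0, -0.001]
contact_force: [0.0, 0.5, -1.1]
gripper_width: 0.0653
```

```bash
python3 - <<'E'
from h import *
np.set_printoptions(precision=4,suppress=True)
s=r.read_state();M=R.from_quat(s['tcp_rot']).as_matrix();print(s['tool_pos'],np.degrees(np.arctan2(M[1,0],M[0,0])),s['joints'])
print(M.T@(np.array([.614,-.133,.263])-s['tool_pos'])/.04)
E
```

```text
[ 0.6128 -0.1313  0.4854] 87.4952762850695 [-0.322   0.3259  1.2364  0.      1.5808 -1.8491]
[-0.0437  0.0389  5.5595]
```

Emit:
send_rows:
  motion: [70,-0.04,0.04,0.8,0,0,-0.1,70,0,0,0.9,0,0,0,70,0,0,0.9,0,0,0,70,0,0,0.9,0,0,0,70,0,0,0.9,0,0,0,70,0,0,0.7,0,0,0,70,0,0,0.45,0,0,0,70,0,0,0,0,0,0,0,0,0,0,0,0,0,0,0,0,0,0,0,0,0,0,0,0,0,0,0,0,0,0,0,0,0,0,0,0,0,0,0,0,0,0,0,0,0,0,0,0]
  newtons: 15

```text
t: 47.35
tool_pos: [0.6144, -0.133, 0.2647]
tcp_rot: [0.719, 0.695, 0.0, 0.0]
contact_force: [0.6, -0.1, -0.1]
gripper_width: 0.0211
```

Emit:
send_rows:
  motion: [0,0,0,0,0,0,1,0,0,0,0,0,0,1,0,0,0,0,0,0,1,0,0,0,0,0,0,1,0,0,0,0,0,0,1,0,0,0,0,0,0,1,0,0,0,0,0,0,1,0,0,0,0,0,0,1,0,0,0,0,0,0,1,0,0,0,0,0,0,1,0,0,0,0,0,0,1,0,0,0,0,0,0,1,0,0,0,0,0,0,1,0,0,0,0,0,0,1,0,0,0,0,0,0,1,0,0,0,0,0,0,1,0,0,0,0,0,0,0,0,0,0,0,0,0,0,0,0,0,0,0,0,0]

```text
t: 49.25
tool_pos: [0.6144, -0.1339, 0.2646]
tcp_rot: [0.997, 0.072, 0.0, 0.001]
contact_force: [-1.3, -5.0, 1.6]
gripper_width: 0.0133
```

```bash
python3 - <<'E'
from h import *
s=r.read_state();M=R.from_quat(s['tcp_rot']).as_matrix();print(s['tool_pos'],np.degrees(np.arctan2(M[1,0],M[0,0])),s['gripper_width'],s['contact_force'])
E
```

```text
[ 0.61442844 -0.13392844  0.26457101] 8.20812724979743 0.013349004613407522 [-1.32352795 -4.99622248  1.6135508 ]
```

Emit:
send_rows:
  motion: [70,0,0,0,0,0,0,70,0,0,0,0,0,0,70,0,0,0,0,0,0,70,0,0,-0.4,0,0,0,70,0,0,-0.9,0,0,0,70,0,0,-0.9,0,0,0,70,0,0,-0.9,0,0,0,70,0,0.9,-0.4,0,0,0,70,0,0.9,0,0,0,0,70,0,0,0,0,0,0,70,0,0,0,0,0,0]

```text
t: 50.35
tool_pos: [0.6244, -0.2044, 0.4037]
tcp_rot: [0.998, 0.07, -0.0, -0.001]
contact_force: [-0.7, -0.5, -0.2]
gripper_width: 0.0658
```

```bash
python3 - <<'E'
from h import *
w=save('wrist','m_wrist'); s=save('scene','m_scene'); save('side','m_side')
for n,k in(('scene','baluster1'),('scene','foot1'),('side','baluster1'),('scene','jar'),('scene','spool'),('scene','graver')): print(n,k,[(np.round(d['box']).astype(int).tolist(),round(d['p'],2)) for d in models.look_for(n,k)[:5]])
cv2.imwrite('pics/m2.png',np.hstack([w[:300,120:520],cv2.resize(s[100:250,280:480],(400,300),interpolation=cv2.INTER_CUBIC)])[:,:,::-1])
E
```

```text
scene baluster1 [([128, 303, 163, 326], 0.92), ([357, 129, 384, 145], 0.8), ([186, 246, 202, 273], 0.66), ([348, 136, 375, 152], 0.48)]
scene foot1 [([320, 187, 342, 209], 0.67)]
side baluster1 [([292, 276, 323, 297], 0.85), ([294, 260, 330, 282], 0.81), ([384, 157, 407, 168], 0.69), ([344, 247, 369, 288], 0.68), ([388, 182, 405, 198], 0.54)]
scene jar [([172, 314, 203, 352], 0.77)]
scene spool [([369, 222, 392, 250], 0.71), ([313, 104, 412, 198], 0.17)]
scene graver [([241, 296, 267, 352], 0.91)]
```

View pics/m2.png

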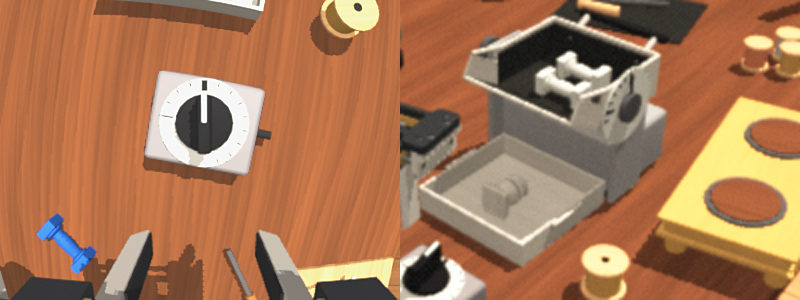

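The dial's white line points at the wide mark. The bowl is level with both balusters in it, the foot is in the tray, and the bystanders haven't moved. Handing in.

```bash
python3 -c "
from plant import hand_in
print(hand_in())"
```

```text
the job is handed in; nothing more can be done
None
```

The batch is changed over and the job handed in at about 50 s. There was one foot and two rough balusters, and every step was done in the order given. `hand_in` reported no verdict.

1. **Dial off:** I turned it back 44° to the off tick.
2. **Tip:** I held the bowl near the 75° line for about 2.5 s. The foot slid into the tray, and I brought the bowl back to its level stop.
3. **Load:** Both white balusters went into the level bowl.
4. **Dial set:** I turned it to the wide index mark.

**Last checks**
- **Pictures:** The white line is on the wide mark, the foot is in the tray, and both balusters lie in the level bowl. The spool, jar and graver are where they were, and the gripper is clear of everything.
- **Dial angle:** The wrist angle gives about 79° from off.

**What disagreed or went wrong**
- **Tilt reading:** It came from the tool position and from the bar in the picture. These gave 72–74° at first, so I nudged it about 1° further, to roughly 75° by tool position. The scale plate was not read directly.
- **Grip:** It slackened briefly to 19 mm at full tilt. The bowl stayed where it was, and the grip closed again by itself.
- **False detections:** The networks also reported the blue look-alikes as balusters, and once a spot at the tray. I left the blue ones alone.

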